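# Close the bead annealer and set its vent lever

### The job

Close up the bead annealer for its slow cooling: slide the flat cover fully shut over the bead compartment. Then push the vent lever back, away from the robot, until you feel it press on the rubber nose of its stop screw (gently, do not force it), and bring it back to stand in line with the red pointer. Let go, and leave the jars, the cup, the lamp and the paddle where they are.

Things in the scene. Friction and masses are not known exactly. Their poses are not given: they have to be found in the camera images.
- annealer: orange kiln fixed on the bench, 260 mm along x, 270 mm along y, top 120 mm high; beyond it at +y a grey control end, 70 mm high (y 90 to 180 mm). Origin on the bench under the kiln; x points away from the robot across the kiln, y along it to the control end, z up. The bead compartment's mouth (130 x 90 mm) is in the top at y = -100 mm.
- cover (a joint): how far the aluminium cover is open, m: 0 fully shut (over the compartment, at the kiln's -y end, against its stop), up to 0.105 open; it grows along the annealer's +y. The cover is 154 x 125 x 8 mm, lies on the kiln's top between two low steel rails (12 mm high) and moves with about 3 N.
- cover_grip (a point): on the cover's wooden handle: an upright fin 60 mm along x, 14 mm thick along y, standing 34 mm above the cover at its centre. The point lies on its centre line, 20 mm above the cover's upper face and 14 mm below the fin's top. Axes as the annealer's.
- vent_lever (a joint): lean of the vent lever, rad: 0 upright, positive to the annealer's +x (away from the robot). It turns about the annealer's y through vent_hinge, with friction of about 2 N at the grip, and stays where left. It meets the rubber nose of the stop screw (on a spring, 4 N/mm, 8 mm travel) somewhere between 0.33 and 0.62 rad: its setting is not given and varies.
- lever_grip (a point): middle of the black cross grip on the lever's end, a bar 40 mm long along the annealer's y, 22 mm thick, 155 mm from the hinge; it tops a steel lever 14 x 12 mm. Its z axis points along the lever away from the hinge, y along the cross grip.
- vent_hinge (a point): the lever's hinge axis, 85 mm above the bench at the lever's plane. A brass bracket 16 mm wide carries the stop screw (16 mm wide rubber nose, 80 mm above the hinge) in the lever's plane, its top 89 mm above the hinge and 89 to 101 mm to the +x side.
- mark_tip (a point): tip of the red pointer, 95 mm from the hinge axis and 26 mm to the +y side of the lever's plane. The pointer turns about the same axis as the lever; its z axis points along the pointer away from the hinge. It is clamped and does not move.
- vent_mark (a joint): lean of the red pointer, rad, counted as for the vent lever: the angle to set.
- frit_jar: bystander: amber glass jar with black cap, 52 mm wide, 75 mm tall, origin under its centre
- bead_cup: bystander: blue ceramic cup, 72 mm wide, 60 mm tall, origin under its centre
- pocket_lamp: bystander: black upright hand lamp, a cylinder 34 mm wide, 130 mm tall, origin under its centre
- paddle: bystander: flat paddle (spatula) with dark wooden handle lying on the bench, 250 mm long, along its x, origin under its middle
- release_jar: bystander: small white jar with green cap, 26 mm wide, 45 mm tall, standing on the front ledge of the annealer's top, origin under its centre

How it is judged:
On the way, in this order (a step that is already met when the one before it is completed fails the run):
1. the cover is fully shut (within 3 mm) (value of joint cover below 0.003 m), for 0.2 s.
2. the vent lever is pressed on the stop screw's nose (3 N or more) (contact force between vent_lever and annealer above 3 N), for 0.1 s.
At the end, for the whole second after the job is handed in: the cover is shut within 3 mm, and the vent lever stands still within 0.06 rad of the red pointer's lean (value of joint cover below 0.003 m and angle between the z axis of lever_grip and the z axis of mark_tip, either way round below 0.06 rad and velocity of joint vent_lever between -0.03 and 0.03 rad/s); the robot touches nothing.
It fails at once if the lever is forced on its stop with more than 25 N (contact force between vent_lever and annealer above 25 N).
It fails at once if a bystander (jar, cup, lamp or paddle) is shifted by more than 25 mm (distance of any of frit_jar, bead_cup, pocket_lamp, paddle, release_jar from where it was at the start of the episode above 0.025 m).
It also fails if it takes over 64 s, if anything falls off the work surface, if the arm or the gripper's body presses on something with over 40 N, if the wrist force passes 120 N, or if a joint passes its speed limit or range.

### The arm

A 6-joint arm with a two-finger parallel gripper is mounted at the origin on the work surface. World frame = base frame: x ahead of the robot, y to its left, z up, the work surface at z = 0. Lengths are in m, angles in rad, forces in N, time in s.
With the tool pointing down it reaches from about 0.35 to 0.85 m from the base axis. Payload 8.1 kg.
Tool frame: the origin (TCP) lies between the finger pads; the fingertips stand bot.nose_length ahead of it and the grasp point (between the pads) lies 11 mm behind it (bot.nose_length is the distance from the TCP to the fingertips, in m); z points along the fingers, y is the line along which they close (so a half turn about z gives the same grasp; the last joint's range is limited). The gripper opens to 93 mm and grips with 3 to 60 N. Pads are 15 mm wide; open, the fingers measure 128 mm over their backs; the gripper's body (75 mm by 188 mm) begins 65 mm behind the grasp point.
Start: joints at [1.264, 0.13, 1.488, -0, 1.523, -0.085], TCP at [0.132, 0.585, 0.227] pointing down, gripper open.
Joint ranges: [-2.96, 2.96], [-0.89, 2.26], [0.02, 2.5], [-1.34, 4.48], [0, 2.73], [-2.66, 2.66]. Speed limits (rad/s): [2.39, 2.39, 2.79, 3.14, 3.14, 3.14].

### API

Orientations are given as a unit quaternion [x, y, z, w].
In Python, from station import bot gives the robot as it stands. The module is installed in compiled form; this text tells all that it offers.
- The arm moves only by the shell command python3 -m inch 'ROWS'. ROWS is JSON, one flat list of numbers, 7 for each row, row after row: the opening in per cent of the stroke, from 0 (shut) to 100 (fully open), then the shift along the tool's x, y, z in units of 40 mm (1.0 is 40 mm), then the turn, a rotation vector about the tool's x, y, z in units of 10 degrees (1.0 is 10 degrees). A call has 1 to 8 rows; each row is the pose to reach, as a shift and turn from the pose commanded when the call began, along the tool's axes at that moment; what a row does not reach only later rows make up. A row lasts 1/8 s, in which the tool goes at most 62.5 mm and 10.7 degrees, less where a joint would pass 70% of its speed; a pose out of reach is approached as far as the arm can. A call with a gripper value outside its range is refused whole. The fingers move at their own pace and stop on an object; the grip force is fixed at half the most. Time passes only in rows, so rows that repeat a pose let the fingers close. It gives the time, the measured TCP pose, the force, the opening and the grip force at its end, in the units of the state.
- bot.get_obs(): the state, without advancing time (a new reading comes with each control period).
- bot.get_image(name): name is "side" or "top" or "wrist"; returns a dict with "frame" (420x560x3 uint8, red, green, blue), "K" (3x3 intrinsics, pixels), "k1" (the pictures are not rectified: a ray, as slopes to the right and down, at radius r is drawn at 1 + k1 r^2 times it, then the intrinsics apply), "world_from_camera" (4x4, takes a point from camera to world coordinates). Camera axes: x right, y up, looking along -z (the intrinsics and any distortion apply to the point x, -y, -z); pixel columns grow to the right and rows downward; lengths in m; the calibration is good to about 2 mm. A picture is of the moment at which its call begins. There is no depth.
- bot.sign_off(): hands the job in; it is judged then, once.
The state is a dict: "t": time; "joint_pos": joint angles; "qd": joint speeds; "joint_efforts": joint torques, N m; "eef_pos": TCP position; "ee_rot": TCP orientation; "wrist_force": force on the tool from outside, world axes, zero at the start; "wrist_torque": the same for the moment, N m; "gripper_width": opening from 0.0 (shut) to 1.0 (fully open); "grasp_force": force on a finger pad.
Only numpy, scipy, OpenCV 4.12 (cv2) and the standard library are available. Lean on these libraries where they do the work, as an engineer would, in place of code of your own. Each camera call takes 0.05 s, during which the arm holds its last target. There are 200 camera calls.

## Working session

There is one attempt and no reset: what is moved stays moved. The work goes in short steps, Python scripts to look and compute and a shell command to move; the robot and the scene stay as the last step left them, time stands still between calls to the robot, and variables do not carry over. Pictures are saved under pics/ and viewed, at most 10 in all, crops included, and the job is handed in when it is done.

```bash
mkdir -p pics
cat > h.py <<'E'
import numpy as np,cv2
from station import bot
from scipy.spatial.transform import Rotation as R
def snap(n,f):
    d=bot.get_image(n); cv2.imwrite('pics/'+f+'.png',d['frame'][:,:,::-1]); np.savez(f,K=d['K'],k1=d['k1'],T=d['world_from_camera'])
def ray(f,u,v):
    d=np.load(f+'.npz');K=d['K'];T=d['T']
    p=cv2.undistortPoints(np.array([[[u,v]]],float),K,np.array([float(d['k1']),0,0,0]))[0,0]
    return T[:3,3],T[:3,:3]@np.array([p[0],-p[1],-1])
def onz(f,u,v,z):
    o,r=ray(f,u,v); return o+r*(z-o[2])/r[2]
def tri(*obs):
    A=np.zeros((3,3));b=np.zeros(3)
    for f,u,v in obs:
        o,r=ray(f,u,v);r=r/np.linalg.norm(r);P=np.eye(3)-np.outer(r,r);A+=P;b+=P@o
    return np.linalg.solve(A,b)
def proj(f,X):
    d=np.load(f+'.npz');T=d['T'];q=T[:3,:3].T@(np.array(X)-T[:3,3]);q=q*[1,-1,-1]
    return cv2.projectPoints(q[None],np.zeros(3),np.zeros(3),d['K'],np.array([float(d['k1']),0,0,0]))[0][0,0]
E
python3 - <<'E'
from h import *
snap('side','s1');snap('top','t1');o=bot.get_obs();print(o['eef_pos'],o['ee_rot'],bot.nose_length,o['t'],o['gripper_width'])
for f in('s1','t1'):d=np.load(f+'.npz');print(d['T'].round(3),d['k1'])
E
```

```text
[0.13181512 0.58483467 0.2256803 ] [ 1.10667681e-01  9.93857115e-01 -8.20621018e-04 -1.59193570e-04] 0.008 0.1 1.0001855196380711
[[ 0.872  0.378 -0.312  0.123]
 [-0.49   0.65  -0.581 -0.791]
 [-0.018  0.659  0.752  1.172]
 [ 0.     0.     0.     1.   ]] -0.03627821392157757
[[ 0.019  0.992 -0.123  0.318]
 [-1.     0.018 -0.008 -0.014]
 [-0.006  0.123  0.992  1.813]
 [ 0.     0.     0.     1.   ]] -0.15530808142678598
```

View pics/s1.png

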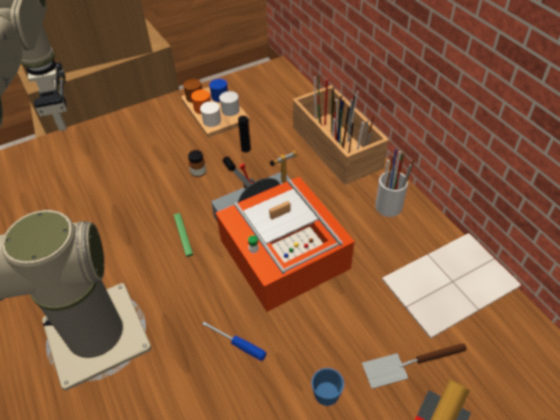

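View pics/t1.png

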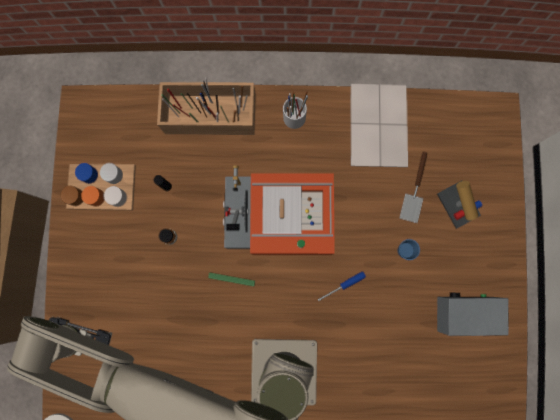

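The side view shows the kiln around (285,240) and the lever area around (260,175). The top view shows the kiln top at about (251..334, 174..254), the handle at (282,208) and the controls at (237,210). I'll enlarge both.

Run:
```python
from h import *
a=cv2.imread('pics/t1.png')[160:270,215:345];b=cv2.imread('pics/s1.png')[140:300,205:355]
a=cv2.resize(a,(400,338),interpolation=2);b=cv2.resize(b,(400,427),interpolation=2)
c=cv2.imread('pics/t1.png')[155:255,215:265];c=cv2.resize(c,(300,600),interpolation=2)
d=cv2.imread('pics/s1.png')[140:220,205:305];d=cv2.resize(d,(500,400),interpolation=2)
o=np.zeros((600,800,3),np.uint8);o[:,:300]=c;o[:400,300:]=d
e=cv2.resize(cv2.imread('pics/t1.png')[170:260,245:340],(211,200),interpolation=2);o[400:,300:511]=e
cv2.imwrite('pics/c1.png',o)
for u,v in((251,174),(334,174),(334,254),(251,254)):print(onz('t1',u,v,.12).round(3))
for u,v in((251,186),(251,237)):pass
print(onz('t1',282,208,.15))
```

```text
[0.65  0.119 0.12 ]
[ 0.655 -0.152  0.12 ]
[ 0.395 -0.154  0.12 ]
[0.39  0.111 0.12 ]
[0.5360536  0.01468624 0.15      ]
```

View pics/c1.png

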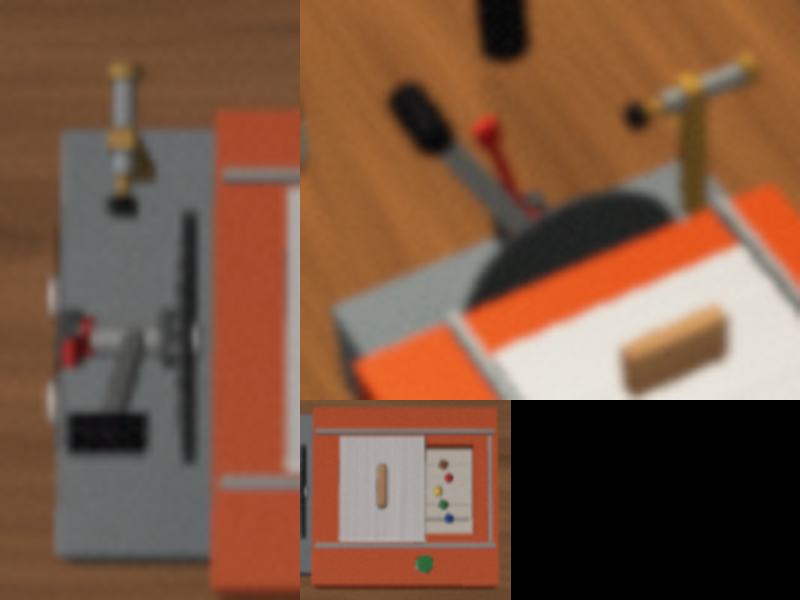

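Run:
```python
from h import *
g=tri(('t1',232.8,227.2),('s1',229,163.6));r=tri(('t1',227,213.7),('s1',242.2,166));n=tri(('t1',235.5,189.5),('s1',272.4,163.4))
print('grip',g,'red',r,'nose',n)
c=np.mean([onz('t1',u,v,.12) for u,v in((251,174),(334,174),(334,254),(251,254))],0);print('kiln c',c)
h=onz('t1',215+130/6,155+338/6,.085);print('hinge',h)
print('axis ends',onz('t1',215+70/6,155+338/6,.085),onz('t1',215+165/6,155+338/6,.085))
for q in(g,r):print(np.arctan2(q[0]-h[0],q[2]-.085),np.hypot(q[0]-h[0],q[2]-.085))
print('handle',tri(('t1',282,208.5),('s1',205+374/5-0,140+348/5)), onz('t1',281.8,208.5,.15))
```

```text
grip [0.46506512 0.16058452 0.22678624] red [0.51149449 0.18596899 0.17473968] nose [0.59103582 0.16245446 0.16521679]
kiln c [ 0.5223131  -0.01901785  0.12      ]
hinge [0.53076876 0.16510125 0.085     ]
axis ends [0.53015916 0.19822139 0.085     ] [0.53112394 0.14581101 0.085     ]
-0.4339407181750548 0.15626997988474475
-0.21156564396630353 0.09178620517095205
handle [0.53402074 0.01482366 0.1496728 ] [0.53444349 0.01528782 0.15      ]
```

The measurements agree: the lever leans about -0.43, the pointer about -0.21, and the handle is at (0.534, 0.015). I'll move above the handle, raising the tool first and turning it to line up.

```bash
cat >> h.py <<'E'
def go(x,y,z,tilt=None):
    o=bot.get_obs();r=R.from_quat(o['ee_rot']);print('units',(r.inv().apply(np.array([x,y,z])-o['eef_pos'])/.04).round(2))
    if tilt is not None: print('turn',np.degrees((r.inv()*R.from_matrix(tilt)).as_rotvec()).round(2)/10)
    print(o['t'],o['eef_pos'].round(4),o['wrist_force'].round(1))
E
python3 -m inch '[40,0,0,-2,0,0,0, 40,0,0,-2.5,0,0,0, 40,-12.9,-11.7,-2.5,0,0,-1.39, 40,-12.9,-11.7,-2.5,0,0,-1.39, 40,-12.9,-11.7,-2.5,0,0,-1.39, 40,-12.9,-11.7,-2.5,0,0,-1.39, 40,-12.9,-11.7,-2.5,0,0,-1.39, 40,-12.9,-11.7,-2.5,0,0,-1.39]'
python3 -c "
from h import *
c,s=np.cos(.02),np.sin(.02)
go(.534,.015,.30,np.array([[-c,-s,0],[-s,c,0],[0,0,-1]]))"
```

```text
t: 1.1
eef_pos: [0.3479, 0.2769, 0.3263]
ee_rot: [-0.011, 1.0, -0.0, -0.0]
wrist_force: [0.8, 0.7, 0.5]
gripper_width: 0.401
grasp_force: 0.0
units [-4.51 -6.64  0.66]
turn [-0.    -0.     0.006]
1.1 [0.3479 0.2769 0.3263] [0.8 0.7 0.5]
```

```bash
python3 -m inch '[40,-4.51,-6.64,0.6,0,0,0, 40,-4.51,-6.64,0.6,0,0,0, 40,-4.51,-6.64,0.6,0,0,0, 40,-4.51,-6.64,0.6,0,0,0, 40,-4.51,-6.64,0.6,0,0,0, 40,-4.51,-6.64,0.6,0,0,0, 40,-4.51,-6.64,0.6,0,0,0, 40,-4.51,-6.64,0.6,0,0,0]'
python3 -c "
from h import *
go(.534,.015,.148);snap('wrist','w1')
for x in ([.534,.015,.162],[.534,.015,.14]):print(proj('w1',x))"
```

```text
t: 2.1
eef_pos: [0.5328, 0.0182, 0.3029]
ee_rot: [-0.011, 1.0, 0.0, 0.0]
wrist_force: [-0.2, -0.5, 0.3]
gripper_width: 0.399
grasp_force: 0.0
units [-0.03 -0.08  3.87]
2.1 [0.5328 0.0182 0.3029] [-0.2 -0.5  0.3]
[274.4127209  203.21526586]
[274.68098575 197.79685083]
```

View pics/w1.png

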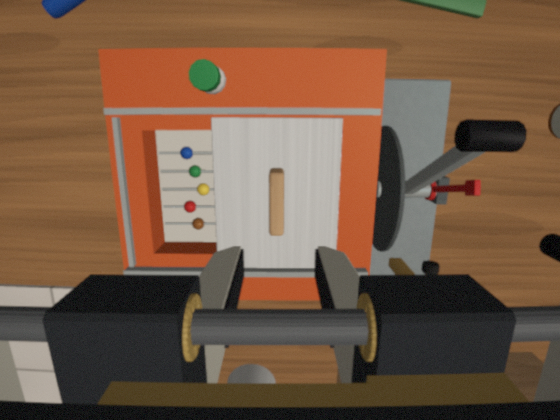

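The wrist view confirms the fin, at (276,201) against a predicted (274,203), with the fingers straddling it. I'll descend.

```bash
python3 -m inch '[40,-0.03,-0.08,1,0,0,0, 40,-0.03,-0.08,2,0,0,0, 40,-0.03,-0.08,2.8,0,0,0, 40,-0.03,-0.08,3.3,0,0,0, 40,-0.03,-0.08,3.6,0,0,0, 40,-0.03,-0.08,3.85,0,0,0, 40,-0.03,-0.08,3.85,0,0,0]'
python3 -m inch '[40,0,-0.4,0,0,0,0, 40,0,-0.8,0,0,0,0, 40,0,-1.2,0,0,0,0, 40,0,-1.6,0,0,0,0, 40,0,-1.9,0,0,0,0, 40,0,-2.1,0,0,0,0, 40,0,-2.2,0,0,0,0]'
```

```text
t: 3.02
eef_pos: [0.5345, 0.0139, 0.1486]
ee_rot: [-0.01, 1.0, 0.0, -0.0]
wrist_force: [-0.4, -0.1, -0.5]
gripper_width: 0.402
grasp_force: 0.0
t: 3.9
eef_pos: [0.5363, -0.0747, 0.1486]
ee_rot: [-0.01, 1.0, 0.0, -0.0]
wrist_force: [0.9, 3.0, 2.6]
gripper_width: 0.4
grasp_force: 1.6
```

```bash
python3 -m inch '[40,0,-0.1,0,0,0,0, 40,0,-0.2,0,0,0,0]'; python3 -m inch '[40,0,-0.07,0,0,0,0, 40,0,-0.1,0,0,0,0]'; python3 -m inch '[40,0,-0.07,0,0,0,0, 40,0,-0.1,0,0,0,0]'
```

```text
t: 4.15
eef_pos: [0.5365, -0.0821, 0.1486]
ee_rot: [-0.011, 1.0, 0.0, -0.0]
wrist_force: [1.5, 3.8, 2.3]
gripper_width: 0.401
grasp_force: 1.6
t: 4.4
eef_pos: [0.5365, -0.0841, 0.1485]
ee_rot: [-0.011, 1.0, 0.002, -0.0]
wrist_force: [0.4, 14.8, 3.6]
gripper_width: 0.402
grasp_force: 7.6
t: 4.65
eef_pos: [0.5365, -0.0844, 0.1484]
ee_rot: [-0.012, 1.0, 0.005, -0.0]
wrist_force: [0.0, 31.2, 7.0]
gripper_width: 0.408
grasp_force: 15.6
```

The cover is hard on its stop: 31 N and no further motion. I'll back off, rise, and work out the lever approach.

```bash
python3 -m inch '[40,0,0.3,0,0,0,0, 40,0,0.37,0,0,0,0, 45,0,0.37,-1,0,0,0, 60,0,0.37,-2.5,0,0,0, 60,0,0.37,-4,0,0,0, 60,0,0.37,-5,0,0,0, 60,0,0.37,-5,0,0,0]'
cat >> h.py <<'E'
H=np.array([.5308,.1620,.085]); YAW=.02
def lev(L,rad,s=1):
    Z=R.from_euler('z',YAW).as_matrix()
    u=Z@np.array([np.sin(L),0,np.cos(L)]);y=s*(Z@np.array([np.cos(L),0,-np.sin(L)]));z=-u
    return H+rad*u,np.c_[np.cross(y,z),y,z]
def golev(L,rad,s=1):
    p,m=lev(L,rad,s);go(*p,tilt=m)
def where():
    o=bot.get_obs();z=R.from_quat(o['ee_rot']).apply([0,0,1]);d=R.from_euler('z',-YAW).apply(o['eef_pos']-H);L=np.arctan2(d[0],d[2]);f=o['wrist_force']
    print('L',L.round(3),'rad',np.hypot(d[0],d[2]).round(4),'dy',d[1].round(4),'tool tilt',np.arctan2(-z[0],-z[2]).round(3),'Ftan',(f@[np.cos(L),0,-np.sin(L)]).round(1),f.round(1),'t',o['t'],'w',o['gripper_width'].round(3))
E
python3 - <<'E'
from h import *
snap('wrist','w2');print(bot.get_obs()['joint_pos'].round(2));golev(-.434,.25,1);golev(-.434,.25,-1)
E
```

```text
t: 5.52
eef_pos: [0.5378, -0.0766, 0.3532]
ee_rot: [-0.01, 1.0, -0.001, 0.004]
wrist_force: [0.2, -0.2, 0.0]
gripper_width: 0.6
grasp_force: 0.0
[-0.24 -0.05  1.45 -0.    1.74 -1.83]
units [2.67 5.96 0.94]
turn [-1.943 -1.928  8.85 ]
5.575 [ 0.537  -0.0763  0.3504] [-0.8  0.  -1.5]
units [2.67 5.96 0.94]
turn [ 1.928 -1.943 -8.845]
5.575 [ 0.537  -0.0763  0.3504] [-0.8  0.  -1.5]
```

View pics/w2.png

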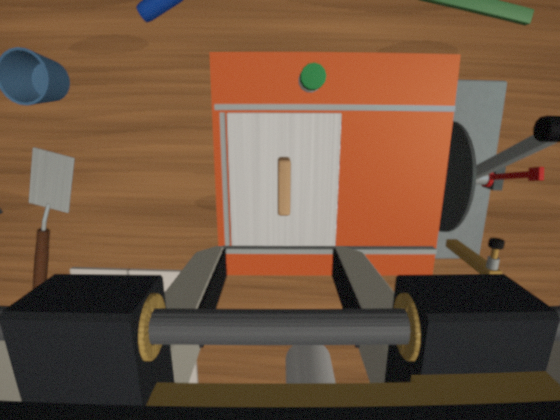

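The cover is shut at its end stop (handle at (284,186)) and the green jar is still in place. Next I'll move above the lever with the tool along the lever's lean.

```bash
python3 -m inch '[60,1,2,0,-0.2,-0.2,1, 60,2,4,0.3,-0.43,-0.43,2, 60,2.67,5.96,0.5,-0.65,-0.65,3, 60,2.67,5.96,0.94,-0.88,-0.87,4, 60,2.67,5.96,0.94,-1.1,-1.09,5, 60,2.67,5.96,0.94,-1.32,-1.31,6, 60,2.67,5.96,0.94,-1.54,-1.53,7, 60,2.67,5.96,0.94,-1.75,-1.74,8]'
python3 -c "
from h import *
where();golev(-.434,.25)"
```

```text
t: 6.58
eef_pos: [0.4241, 0.16, 0.3086]
ee_rot: [0.629, 0.752, 0.14, 0.137]
wrist_force: [-0.0, 0.3, -0.6]
gripper_width: 0.599
grasp_force: 0.0Traceback (most recent call last):
  File "<string>", line 3, in <module>
    where();golev(-.434,.25)
    ~~~~~^^
  File "h.py", line 33, in where
    print('L',L.round(3),'rad',np.hypot(d[0],d[2]).round(4),'dy',d[1].round(4),'tool tilt',np.arctan2(-z[0],-z[2]).round(3),'Ftan',(f@[np.cos(L),0,-np.sin(L)]).round(1),f.round(1),'t',o['t'],'w',o['gripper_width'].round(3))
                                                                                                                                                                                                   ^^^^^^^^^^^^^^^^^^^^^^^^
AttributeError: 'float' object has no attribute 'round'
```

```bash
sed -i "s/o\['gripper_width'\].round(3)/round(o['gripper_width'],3)/" h.py
python3 -c "
from h import *
where();golev(-.434,.25)"
```

```text
L -0.445 rad 0.2478 dy 0.0002 tool tilt -0.391 Ftan -0.3 [-0.   0.3 -0.6] t 6.575 w 0.599
units [-0.01  0.07 -0.06]
turn [-0.227 -0.192  0.861]
6.575 [0.4241 0.16   0.3086] [-0.   0.3 -0.6]
```

```bash
python3 -m inch '[60,0,0.07,0,-0.23,-0.19,0.86, 60,0,0.07,0,-0.23,-0.19,0.86, 60,0,0.07,0,-0.23,-0.19,0.86]'
python3 -c "
from h import *
where();golev(-.434,.153);snap('wrist','w3');print(proj('w3',lev(-.434,.155)[0]),proj('w3',lev(-.434,.153)[0]+[0,.02,0]),proj('w3',H+[0,.026,0]))"
```

```text
t: 6.95
eef_pos: [0.4268, 0.161, 0.3109]
ee_rot: [0.68, 0.701, 0.154, 0.15]
wrist_force: [-0.3, 0.5, 0.1]
gripper_width: 0.601
grasp_force: 0.0
L -0.431 rad 0.2487 dy 0.0011 tool tilt -0.433 Ftan -0.2 [-0.3  0.5  0.1] t 6.95 w 0.601
units [-0.03 -0.02  2.39]
turn [-0.004 -0.016  0.058]
6.95 [0.4268 0.161  0.3109] [-0.3  0.5  0.1]
[277.58948904 219.42919674] [278.29969464 193.47443393] [278.88792515 161.76831322]
```

View pics/w3.png

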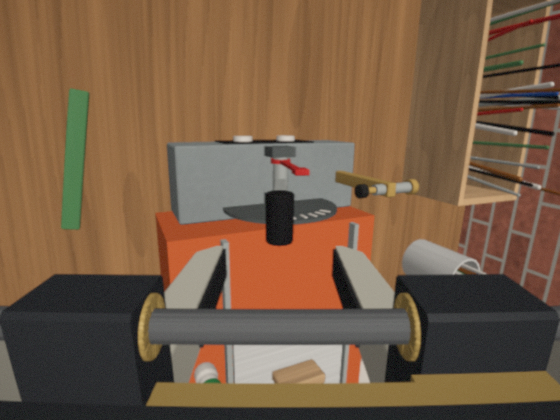

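The bar is at (280,218), within 3 px of the prediction, and the red tip is at about (303,171). I'll advance along the lever, then narrow the fingers.

```bash
python3 -m inch '[60,0,0,1,0,0,0, 60,0,0,1.7,0,0,0, 60,0,0,2.2,0,0,0, 60,0,0,2.37,0,0,0, 30,0,0,2.37,0,0,0, 30,0,0,2.37,0,0,0, 30,0,0,2.37,0,0,0, 30,0,0,2.37,0,0,0]'
python3 - <<'E'
from h import *
where()
# pointer lean estimates
Z=R.from_euler('z',YAW).as_matrix()
for f,u,v in(('w3',303,171),('t1',227,213.7),('s1',242.2,166)):
    best=min(np.arange(-.6,.6,.002),key=lambda L:np.hypot(*(proj(f,H+Z@np.array([.095*np.sin(L),.026,.095*np.cos(L)]))-[u,v])))
    print(f,best,proj(f,H+Z@np.array([.095*np.sin(best),.026,.095*np.cos(best)])))
for L in(-.2,0.,.3): p,m=lev(L,.153);go(*p,tilt=m)
E
```

```text
t: 8.0
eef_pos: [0.4673, 0.1624, 0.2269]
ee_rot: [0.681, 0.7, 0.155, 0.151]
wrist_force: [-0.1, 0.4, -0.5]
gripper_width: 0.302
grasp_force: 0.0
L -0.421 rad 0.1554 dy 0.0017 tool tilt -0.437 Ftan -0.3 [-0.1  0.4 -0.5] t 8.0 w 0.302
w3 -0.1879999999999996 [303.04748056 173.78136736]
t1 -0.20199999999999962 [226.32697327 213.7094108 ]
s1 -0.20999999999999963 [241.58047807 164.91441162]
units [-0.05  0.84  0.17]
turn [ 1.356 -0.014  0.037]
8.0 [0.4673 0.1624 0.2269] [-0.1  0.4 -0.5]
units [-0.05  1.56  0.42]
turn [ 2.502 -0.011  0.038]
8.0 [0.4673 0.1624 0.2269] [-0.1  0.4 -0.5]
units [-0.06  2.51  1.05]
turn [ 4.221 -0.005  0.04 ]
8.0 [0.4673 0.1624 0.2269] [-0.1  0.4 -0.5]
```

```bash
python3 -m inch '[30,0,0.33,0.08,0.57,0,0, 30,0,0.71,0.14,1.15,0,0, 30,0,1.08,0.23,1.72,0,0, 30,0,1.44,0.36,2.29,0,0, 30,0,1.78,0.53,2.86,0,0, 30,0,2.11,0.73,3.44,0,0, 30,0,2.41,0.96,4.01,0,0, 30,0,2.41,0.96,4.01,0,0]'
python3 - <<'E'
from h import *
where()
for L in(.3,.4,.5,.6):golev(L,.153)
E
```

```text
t: 9.0
eef_pos: [0.571, 0.1645, 0.2274]
ee_rot: [0.692, 0.709, -0.097, -0.094]
wrist_force: [0.9, -0.7, -0.5]
gripper_width: 0.298
grasp_force: 0.0
L 0.275 rad 0.148 dy 0.0017 tool tilt 0.272 Ftan 1.0 [ 0.9 -0.7 -0.5] t 9.0 w 0.298
units [-0.04  0.09 -0.12]
turn [0.162 0.015 0.03 ]
9.0 [0.571  0.1645 0.2274] [ 0.9 -0.7 -0.5]
units [-0.04  0.48 -0.09]
turn [0.735 0.017 0.029]
9.0 [0.571  0.1645 0.2274] [ 0.9 -0.7 -0.5]
units [-0.05  0.85 -0.03]
turn [1.308 0.018 0.028]
9.0 [0.571  0.1645 0.2274] [ 0.9 -0.7 -0.5]
units [-0.05  1.22  0.08]
turn [1.881 0.02  0.027]
9.0 [0.571  0.1645 0.2274] [ 0.9 -0.7 -0.5]
```

No friction force shows in the reading, so I'll look to check that the lever followed.

Run:
```python
from h import *
snap('side','s2');snap('wrist','w4')
a=cv2.resize(cv2.imread('pics/s2.png')[110:210,205:325],(480,400),interpolation=2);b=cv2.resize(cv2.imread('pics/w4.png'),(320,240))
o=np.zeros((400,800,3),np.uint8);o[:,:480]=a;o[:240,480:]=b;cv2.imwrite('pics/c2.png',o)
print(proj('s2',lev(.275,.155)[0]))
```

```text
[265.05471355 146.86306194]
```

View pics/c2.png

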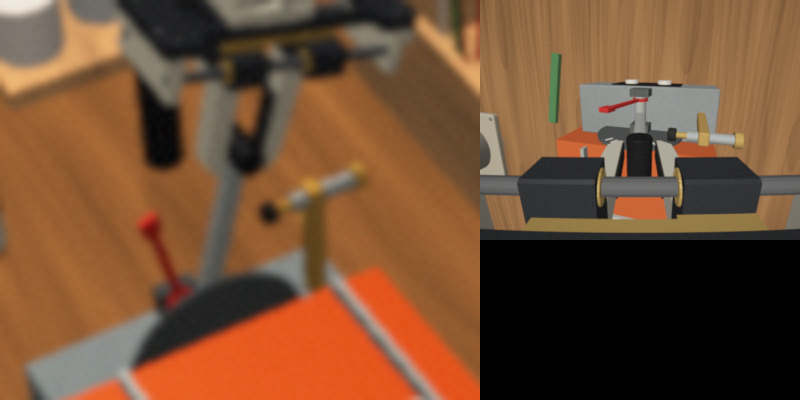

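The lever is held between the fingers and leans with them, still clear of the nose. From here I'll creep forward.

```bash
python3 -m inch '[30,-0.04,0.1,-0.12,0.16,0,0, 30,-0.04,0.2,-0.12,0.33,0,0, 30,-0.04,0.2,-0.12,0.33,0,0]';python3 -c "from h import *;where()"
python3 -m inch '[30,0,0.12,0,0.17,0,0, 30,0,0.12,0,0.17,0,0]';python3 -c "from h import *;where()"
```

```text
t: 9.48
eef_pos: [0.5796, 0.1639, 0.2365]
ee_rot: [0.689, 0.708, -0.113, -0.111]
wrist_force: [-0.1, -0.2, 1.1]
gripper_width: 0.302
grasp_force: 0.4
L 0.312 rad 0.1592 dy 0.0009 tool tilt 0.318 Ftan -0.4 [-0.1 -0.2  1.1] t 9.475 w 0.302
t: 9.72
eef_pos: [0.5841, 0.164, 0.2341]
ee_rot: [0.687, 0.706, -0.124, -0.121]
wrist_force: [-1.1, -0.2, 1.3]
gripper_width: 0.297
grasp_force: 0.7
L 0.343 rad 0.1583 dy 0.0009 tool tilt 0.349 Ftan -1.4 [-1.1 -0.2  1.3] t 9.725 w 0.297
```

```bash
for i in 1; do python3 -m inch '[30,0,0.12,0.08,0.17,0,0, 30,0,0.12,0.08,0.17,0,0]';python3 -c "from h import *;where()"; done
python3 -m inch '[30,0,0.1,0,0.15,0,0, 30,0,0.1,0,0.15,0,0]';python3 -c "from h import *;where()"
```

```text
t: 9.98
eef_pos: [0.5874, 0.1639, 0.2285]
ee_rot: [0.685, 0.704, -0.135, -0.132]
wrist_force: [-1.4, -0.3, -1.2]
gripper_width: 0.302
grasp_force: 0.5
L 0.376 rad 0.1543 dy 0.0008 tool tilt 0.38 Ftan -0.8 [-1.4 -0.3 -1.2] t 9.975 w 0.302
t: 10.22
eef_pos: [0.5913, 0.164, 0.227]
ee_rot: [0.683, 0.702, -0.145, -0.141]
wrist_force: [-1.4, -0.6, 0.5]
gripper_width: 0.3
grasp_force: 0.6
L 0.403 rad 0.1544 dy 0.0008 tool tilt 0.406 Ftan -1.5 [-1.4 -0.6  0.5] t 10.225 w 0.3
```

```bash
python3 -m inch '[30,0,0.1,0,0.15,0,0, 30,0,0.1,0,0.15,0,0]';python3 -c "from h import *;where()"
python3 -m inch '[30,0,0.1,0,0.15,0,0, 30,0,0.1,0,0.15,0,0]';python3 -c "from h import *;where()"
```

```text
t: 10.48
eef_pos: [0.595, 0.1641, 0.2253]
ee_rot: [0.681, 0.7, -0.154, -0.15]
wrist_force: [-2.1, 0.2, 0.2]
gripper_width: 0.298
grasp_force: 0.5
L 0.43 rad 0.1543 dy 0.0008 tool tilt 0.433 Ftan -2.0 [-2.1  0.2  0.2] t 10.475 w 0.298
t: 10.72
eef_pos: [0.5987, 0.1641, 0.2235]
ee_rot: [0.679, 0.698, -0.163, -0.159]
wrist_force: [-1.2, -0.5, 0.1]
gripper_width: 0.301
grasp_force: 0.5
L 0.456 rad 0.1542 dy 0.0008 tool tilt 0.459 Ftan -1.1 [-1.2 -0.5  0.1] t 10.725 w 0.301
```

```bash
python3 -m inch '[30,0,0.1,0,0.15,0,0, 30,0,0.1,0,0.15,0,0]';python3 -c "from h import *;where()"
python3 -m inch '[30,0,0.1,0,0.15,0,0, 30,0,0.1,0,0.15,0,0]';python3 -c "from h import *;where()"
```

```text
t: 10.98
eef_pos: [0.6023, 0.1642, 0.2216]
ee_rot: [0.677, 0.695, -0.172, -0.168]
wrist_force: [-1.0, -1.4, -0.4]
gripper_width: 0.304
grasp_force: 0.5
L 0.482 rad 0.1542 dy 0.0008 tool tilt 0.485 Ftan -0.7 [-1.  -1.4 -0.4] t 10.975 w 0.304
t: 11.22
eef_pos: [0.6058, 0.1643, 0.2197]
ee_rot: [0.675, 0.693, -0.181, -0.176]
wrist_force: [-2.4, 0.4, 0.0]
gripper_width: 0.306
grasp_force: 0.5
L 0.508 rad 0.1542 dy 0.0008 tool tilt 0.511 Ftan -2.1 [-2.4  0.4  0. ] t 11.225 w 0.306
```

```bash
python3 -m inch '[30,0,0.1,0,0.15,0,0, 30,0,0.1,0,0.15,0,0]';python3 -c "from h import *;where()"
python3 -m inch '[30,0,0.1,0,0.15,0,0, 30,0,0.1,0,0.15,0,0]';python3 -c "from h import *;where()"
```

```text
t: 11.48
eef_pos: [0.6091, 0.1644, 0.218]
ee_rot: [0.673, 0.691, -0.19, -0.185]
wrist_force: [-3.9, -0.5, 0.3]
gripper_width: 0.299
grasp_force: 1.5
L 0.532 rad 0.1544 dy 0.0009 tool tilt 0.538 Ftan -3.5 [-3.9 -0.5  0.3] t 11.475 w 0.299
t: 11.72
eef_pos: [0.612, 0.1646, 0.2166]
ee_rot: [0.67, 0.688, -0.2, -0.195]
wrist_force: [-7.6, -0.7, 3.1]
gripper_width: 0.299
grasp_force: 3.8
L 0.553 rad 0.1546 dy 0.001 tool tilt 0.566 Ftan -8.1 [-7.6 -0.7  3.1] t 11.725 w 0.299
```

Ftan went from about 2 N to 8 N, so the lever is on the nose with roughly 12 N there. I'll hold briefly and then bring it back.

```bash
python3 -m inch '[30,0,0,0,0,0,0, 30,0,0,0,0,0,0]'
python3 -m inch '[30,0,-0.38,0.02,-0.57,0,0, 30,0,-0.76,0.08,-1.15,0,0, 30,0,-1.14,0.17,-1.72,0,0, 30,0,-1.5,0.3,-2.29,0,0, 30,0,-1.85,0.47,-2.86,0,0, 30,0,-2.17,0.67,-3.44,0,0, 30,0,-2.42,0.86,-3.9,0,0, 30,0,-2.42,0.86,-3.9,0,0]'
python3 -c "
from h import *
where();golev(-.222,.153)"
```

```text
t: 11.98
eef_pos: [0.6119, 0.1646, 0.2166]
ee_rot: [0.67, 0.688, -0.2, -0.194]
wrist_force: [-6.7, -1.1, 1.9]
gripper_width: 0.302
grasp_force: 3.2
t: 12.98
eef_pos: [0.511, 0.162, 0.239]
ee_rot: [0.696, 0.716, 0.043, 0.041]
wrist_force: [0.4, -0.7, 1.3]
gripper_width: 0.303
grasp_force: 0.0
L -0.128 rad 0.1553 dy 0.0004 tool tilt -0.119 Ftan 0.5 [ 0.4 -0.7  1.3] t 12.975 w 0.303
units [-0.01 -0.36  0.08]
turn [-0.592 -0.01   0.043]
12.975 [0.511 0.162 0.239] [ 0.4 -0.7  1.3]
```

```bash
python3 -m inch '[30,0,-0.12,0.03,-0.2,0,0, 30,0,-0.24,0.05,-0.4,0,0, 30,0,-0.36,0.07,-0.59,0,0, 30,0,-0.36,0.07,-0.59,0,0, 60,0,-0.36,0.07,-0.59,0,0, 60,0,-0.36,0.07,-0.59,0,0]'
python3 -c "
from h import *
where()
snap('side','s3');snap('wrist','w5');snap('top','t3')
a=cv2.resize(cv2.imread('pics/s3.png')[120:210,205:305],(450,405),interpolation=2);b=cv2.resize(cv2.imread('pics/w5.png')[80:300,180:380],(350,385),interpolation=2)
o=np.zeros((405,800,3),np.uint8);o[:,:450]=a;o[:385,450:]=b;cv2.imwrite('pics/c3.png',o)
"
```

```text
t: 13.72
eef_pos: [0.4989, 0.1614, 0.2342]
ee_rot: [0.694, 0.712, 0.078, 0.076]
wrist_force: [0.5, -1.0, -0.1]
gripper_width: 0.462
grasp_force: 0.0
L -0.211 rad 0.1526 dy 0.0001 tool tilt -0.218 Ftan 0.5 [ 0.5 -1.  -0.1] t 13.725 w 0.462
```

View pics/c3.png

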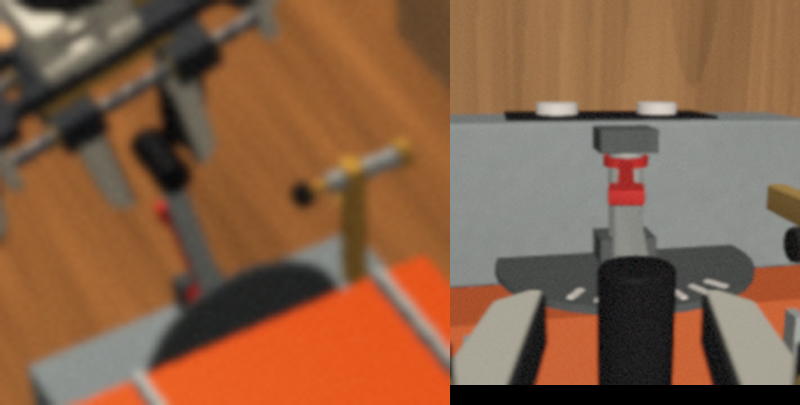

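The wrist view looks straight along the pointer: pointer tip at column 627, bar at 637, about 3 mm over 155 mm. The lever is therefore within about 0.02 rad of the pointer and the fingers are clear of it. I'll withdraw along the lever and check once more.

```bash
python3 -m inch '[60,0,-0.05,0,0,0,0, 60,0,-0.05,-0.5,0,0,0, 60,0,-0.05,-1.2,0,0,0, 60,0,-0.05,-2,0,0,0, 60,0,-0.05,-2.5,0,0,0, 60,0,-0.05,-2.5,0,0,0]'
python3 -c "
from h import *
where()
snap('side','s4');snap('wrist','w6')
a=cv2.resize(cv2.imread('pics/s4.png')[120:260,205:345],(400,400),interpolation=2);b=cv2.resize(cv2.imread('pics/w6.png')[100:300,180:380],(400,400),interpolation=2)
cv2.imwrite('pics/c4.png',np.hstack([a,b]))
for L in(-.25,-.2,-.15):print(L,proj('w6',lev(L,.166)[0]),proj('w6',lev(L,.095)[0]+[0,.026,0]))
"
```

```text
t: 14.62
eef_pos: [0.4755, 0.1611, 0.3332]
ee_rot: [0.693, 0.712, 0.08, 0.077]
wrist_force: [0.9, -0.2, -1.2]
gripper_width: 0.599
grasp_force: 0.0
L -0.219 rad 0.2543 dy 0.0002 tool tilt -0.222 Ftan 0.6 [ 0.9 -0.2 -1.2] t 14.625 w 0.599
-0.25 [272.59140803 220.57347659] [276.89762179 172.08220283]
-0.2 [283.63385428 220.65357784] [281.98407028 172.11582879]
-0.15 [294.64316854 220.5745045 ] [287.06035528 172.11235078]
```

View pics/c4.png

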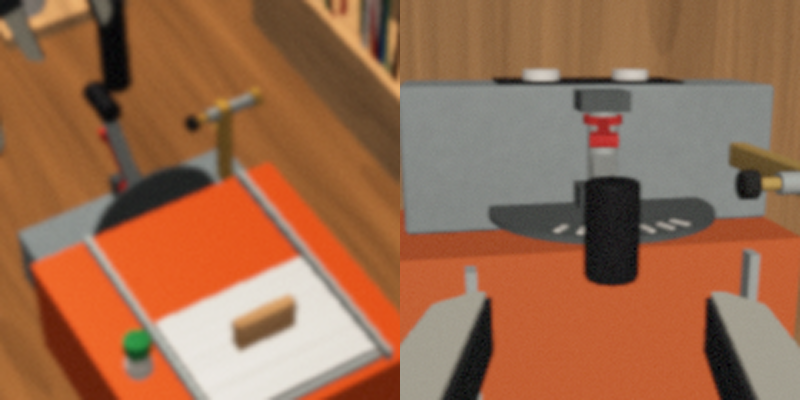

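The bar is at column 285.5, a lean of about -0.19. The pointer tip is at column 282, about -0.20. The cover is shut and the gripper is clear, so I'm handing in.

```bash
python3 -c "
from station import bot
print(bot.sign_off())"
```

```text
the job is handed in; nothing more can be done
None
```

The job is handed in (no verdict came back): the cover is shut on its stop, the vent lever was pressed on the nose at an estimated 12 N and now stands within about 0.02 rad of the red pointer by the camera, the gripper is clear, and the jars, cup, lamp and paddle were left alone.

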